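# Turn the trolley wheel until its valve is at the top

## Robot

A 6-joint arm with a two-finger parallel gripper is mounted at the origin on a cart in front of the work surface, level with it; the furniture and walls round the work are solid. World frame = base frame: x ahead of the robot, y to its left, z up, the work surface at z = 0. Lengths are in mm, angles in degrees, forces in N, time in s.
With the tool pointing down it reaches from about 350 to 850 mm from the base axis. Payload 8.1 kg.
Tool frame: the origin (TCP) lies at the centre of the arm's flange, where the gripper is bolted on; the fingertips stand 173 mm ahead of it and the grasp point (between the pads) lies 155 mm ahead of it; z points along the fingers, y is the line along which they close (so a half turn about z gives the same grasp; the last joint's range is limited). The gripper opens to 85 mm and grips with 20 to 120 N. Pads are 22 mm wide; open, the fingers measure 114 mm over their backs; the gripper's body (76 mm by 85 mm) begins 54 mm behind the grasp point. The pads swing forward as they close: fully open they stand 13 mm farther back than shut.
Start: joints at [67.987, 7.471, 85.268, -0, 87.261, -4.893], TCP at [176.603, 573.427, 404.692] pointing down, gripper open.
Joint ranges: [-169.43, 169.43], [-51.17, 129.36], [1.28, 143.12], [-76.62, 256.62], [0, 156.53], [-152.29, 152.29]. Speed limits (degrees/s): [136.94, 136.94, 159.86, 180, 180, 180].

## Interface

Orientations are given as [roll, pitch, yaw] about the fixed x, y, z axes, in that order (R = Rz(yaw) Ry(pitch) Rx(roll)).
In Python, from bench import * gives the robot as it stands.
- The arm moves only by the shell command python3 -m jog 'ROWS' [FORCE]. ROWS is text: rows parted by semicolons, each of 7 numbers parted by spaces: the shift along the tool's x, y, z scaled (see below), then the turn, a rotation vector about the tool's x, y, z scaled (see below), then the closure, from -1 (fully open) to 1 (shut). In form: tx ty tz wx wy wz hand; .... A call has 1 to 5 rows; each row shifts and turns the commanded pose from where the row before left it, along the tool's axes as they then stand; what a row does not reach is not made up. The controller multiplies each number of a shift by 0.1 m and each number of a turn by 60 degrees. A row lasts 1/8 s, in which the tool goes at most 62.5 mm and 10.7 degrees, less where a joint would pass 70% of its speed; a pose out of reach is approached as far as the arm can. A call with a number of a shift or a turn outside -1 to 1 is refused whole. A call with a gripper value outside its range is refused whole. The fingers move at their own pace and stop on an object; FORCE is the grip in N (left out, the last holds). Time passes only in rows, so rows that do not move let the fingers close. It gives the time, the measured TCP pose, the force, the opening and the grip force at its end, in the units of the state.
- sense(): the state, without advancing time (a new reading comes with each control period).
- snapshot(name): name is "scene" or "side" or "wrist"; returns a dict with "img" (400x640x3 uint8, red, green, blue), "fx", "fy", "cx", "cy" (pixels), "extrinsics" (4x4, takes a point from camera to world coordinates). Camera axes: x right, y down, z forward; pixel columns grow to the right and rows downward; lengths in mm; the calibration is good to about 2 mm. A picture is of the moment at which its call begins. There is no depth.
- hand_in(): hands the job in; it is judged then, once.
The state is a dict: "time": time; "joint_pos": joint angles; "qd": joint speeds; "joint_efforts": joint torques, N m; "tool_pos": TCP position; "tcp_rot": TCP orientation; "ft_force": force on the tool from outside, world axes, zero at the start; "wrist_torque": the same for the moment, N m; "finger_gap": finger opening in mm; "grip_force": force on a finger pad.
Only numpy, scipy, OpenCV 4.12 (cv2) and the standard library are available. Lean on these libraries where they do the work, as an engineer would, in place of code of your own. Each camera call takes 0.05 s, during which the arm holds its last target. There are 200 camera calls.

## Task

The trolley wheel on the sloping service stand has to be inflated next: turn it by pushing its spokes with the fingertips, one after another, until the valve stem points straight up the slope, in line with the stand's pointer, and leave it standing there. Push gently and only on the spokes: grip nothing, keep off the valve stem, and leave the bearing and the spring clamp where they are.

Things in the scene. Friction and masses are not known exactly. Their poses are not given: they have to be found in the camera images.
- stand: fixed grey wheel stand; origin on the bench under it, x level and away from its front, y to its left, z up. A wheel lies back on it, face up towards the front, its plane rising along +x at 35 deg (0.611 rad) from level: u = (0.819, 0, 0.574) points up the slope, n = (-0.574, 0, 0.819) out of the wheel's face. Foot plate, top at z 26 mm: x -5 to 135 mm, y +-175 mm, with a tongue back to x 175 mm
- hub (a point): hub centre of the wheel, on its axis, at (0.020, 0, 0.135) in the stand's frame
- guard (a point): middle of the top bar of the fixed wire guard over the lower half of the wheel, 10 mm down the slope from the hub and 17 mm out along n. Five 6 mm bars along the stand's y to +-147 mm, 25 mm apart down the slope, too close for a finger: the spokes can be reached only above the top bar. Its legs stand outside the tyre
- pointer_tip (a point): tip of the fixed steel cone pointing down the slope to the hub, 138 mm up the slope from the hub, just outside the tyre: the mark for the valve. It stands on a post behind the tyre (in the stand's frame x 157 to 169 mm, y +-15 mm, up to z 222 mm; the cone's root reaches z 240 mm)
- wheel (a joint): turn of the wheel about n, rad, counter-clockwise as seen looking at its face; no stops. 0 (or any full turn, 6.283): valve straight up the slope at the pointer; 1.571: valve towards the stand's left (+y). The axle is stiff: 2 to 3 N on a spoke turns it and it stays where it is left
- spokes: six straight white spokes turning with the wheel; origin at the hub centre, x points to the valve, z along n. They lie at +-30, +-90 and +-150 deg from x, each 14 mm wide, 10 mm thick (2 to 12 mm behind the hub centre along n), free from the hub (radius 25 mm) to the rim (inner radius 95 mm). The hub's cap reaches 26 mm
- valve: valve stem: round brass stem with a dark cap, 10 mm thick, that stands on the inside of the rim and points to the hub, midway between two spokes; it reaches from radius 95 mm in to radius 66 mm. Origin at its middle, radius 82 mm, 7 mm behind the hub centre along n
- bearing: loose ball bearing lying flat, 68 mm across, 20 mm high, in front of the stand on the right; bystander, origin under its centre
- spring_clamp: loose red spring clamp, 67 x 15 mm, 33 mm high, in front of the stand on the left; bystander, origin under its centre
- tyre: black tyre with its white rim, turning with the wheel: 260 mm across, inner radius 95 mm, from 44 mm behind to 10 mm in front of the hub centre along n; origin at the hub centre

How it is judged:
By the outcome, as a careful person would: the job done as asked, in the order asked, and still so for the second after the job is handed in, with the robot touching nothing.
It also fails if it takes over 51 s, if anything falls off the work surface, if the arm or the gripper's body presses on something with over 40 N, if the wrist force passes 120 N, or if a joint passes its speed limit or range.

## Working session

There is one attempt and no reset: what is moved stays moved. The work goes in short steps, Python scripts to look and compute and a shell command to move; the robot and the scene stay as the last step left them, time stands still between calls to the robot, and variables do not carry over. Pictures are saved under pics/ and viewed, at most 10 in all, crops included, and the job is handed in when it is done.

```bash
mkdir -p pics
python3 - <<'E'
from bench import *
import cv2,numpy as np
print(sense())
for n in("scene","side"):
    s=snapshot(n);cv2.imwrite(f"pics/{n}0.png",s["img"][:,:,::-1])
    print(n,s["fx"],s["fy"],s["cx"],s["cy"],np.round(s["extrinsics"],4).tolist())
E
```

```text
{'time': 0.0, 'joint_pos': array([ 6.79873030e+01,  7.51399876e+00,  8.53296480e+01,  1.69634488e-03,
        8.72604595e+01, -4.89453857e+00]), 'qd': array([-0.10820588, -0.00821466, -0.08921154, -0.01095149,  0.03759066,
        0.06356712]), 'joint_efforts': array([ 2.63189713e-04, -5.69399035e+01, -5.00554240e+01, -2.71670592e-05,
        1.46223427e-02,  1.12706039e-04]), 'tool_pos': array([176.50790165, 573.21070279, 403.65216484]), 'tcp_rot': array([-1.79896418e+02, -1.05706185e-02,  1.62881749e+02]), 'ft_force': array([-0.52324958,  0.21734443, -0.0752213 ]), 'wrist_torque': array([0.03903695, 0.00058829, 0.02399397]), 'grip_force': 0.0, 'finger_gap': 85.53482971579881}
scene 417.23723461418393 417.23723461418393 320.5893591552603 208.92893770315527 [[0.788, -0.3611, 0.4987, 106.2291], [-0.6156, -0.445, 0.6505, -214.2195], [-0.013, -0.8195, -0.5729, 625.749], [0.0, 0.0, 0.0, 1.0]]
side 418.2077773052109 418.2077773052109 323.39139405153475 202.02739605379537 [[0.9762, -0.1168, 0.1827, 382.8568], [-0.2162, -0.4568, 0.8629, -409.8436], [-0.0173, -0.8819, -0.4711, 539.9547], [0.0, 0.0, 0.0, 1.0]]
```

View pics/scene0.png

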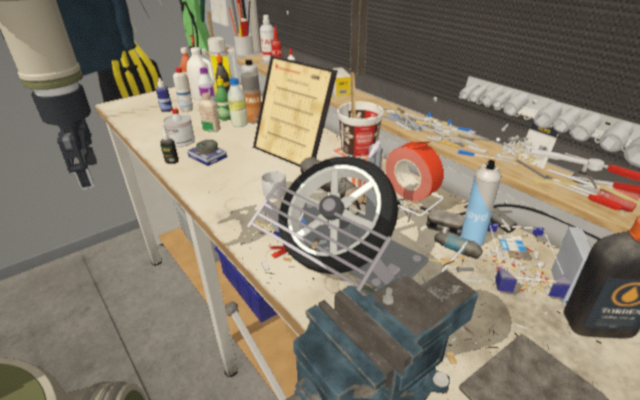

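View pics/side0.png

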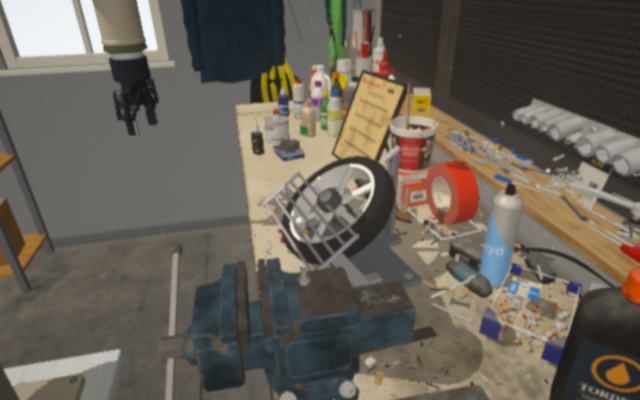

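Run:
```python
import cv2
a=cv2.imread("pics/scene0.png")[145:290,240:440]
b=cv2.imread("pics/side0.png")[145:290,250:450]
for n,i in(("sc",a),("si",b)): cv2.imwrite(f"pics/{n}c.png",cv2.resize(i,None,fx=4,fy=4,interpolation=cv2.INTER_CUBIC))
```

```text
(no output)
```

View pics/scc.png

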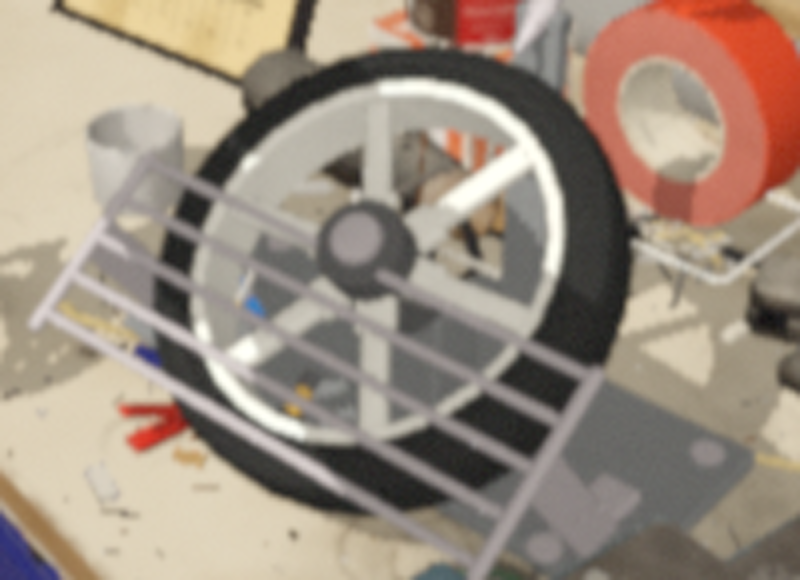

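View pics/sic.png

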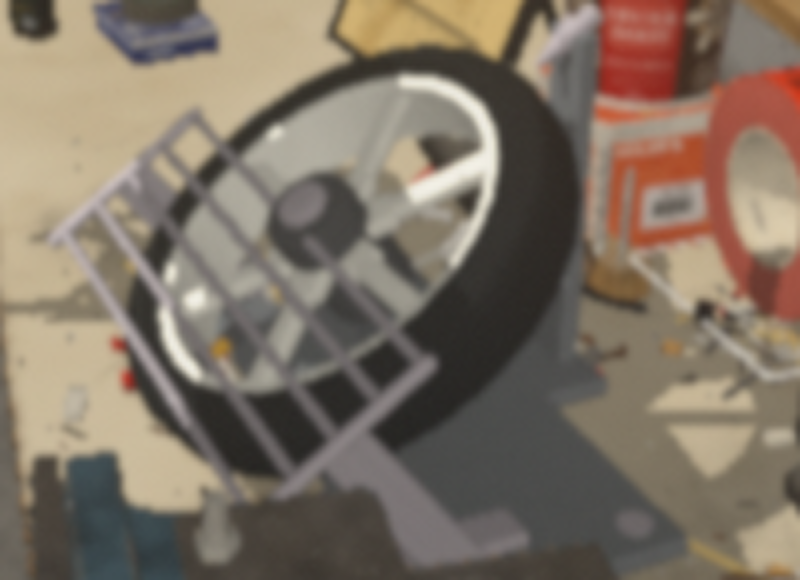

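```bash
cat > geo.py <<'E'
import numpy as np
from scipy.optimize import least_squares
c,s=np.cos(np.radians(35)),np.sin(np.radians(35))
u=np.array([c,0,s]);n=np.array([-s,0,c]);v=np.array([0,1.,0]);H=np.array([20,0,135.])
def W(U,V,N): return H+U*u+V*v+N*n      # wheel plane coords -> stand
def S2W(p,P):
    a=p[2];R=np.array([[np.cos(a),-np.sin(a),0],[np.sin(a),np.cos(a),0],[0,0,1]])
    return R@P+np.array([p[0],p[1],0])
def proj(cam,P):
    E=np.array(cam["extrinsics"]);q=E[:3,:3].T@(P-E[:3,3])
    return np.array([cam["fx"]*q[0]/q[2]+cam["cx"],cam["fy"]*q[1]/q[2]+cam["cy"]])
def pol(r,a,N): return W(r*np.cos(a),r*np.sin(a),N)
E
cat > fit.py <<'E'
from bench import *
from geo import *
C={n:snapshot(n) for n in("scene","side")}
o={"scene":(240,145),"side":(250,145)}
obs=[("scene",(358,238),(0,0,26)),("side",(303,203),(0,0,26)),
("scene",(150,160),(-10,147,17)),("scene",(598,375),(-10,-147,17)),("scene",(38,322),(-110,147,17)),("scene",(478,568),(-110,-147,17)),
("side",(193,118),(-10,147,17)),("side",(430,362),(-10,-147,17)),("side",(58,238),(-110,147,17)),
("scene",(517,50),(138,0,0)),("side",(545,65),(138,0,0))]
obs=[(k,(np.array(p)+.5)/4-.5+np.array(o[k]),W(*q)) for k,p,q in obs]
def f(p): return np.concatenate([proj(C[k],S2W(p,q))-m for k,m,q in obs])
r=least_squares(f,[520,120,0.3],x_scale=[10,10,.1],loss="soft_l1")
p=r.x;print(p,np.degrees(p[2]));print(np.round(f(p).reshape(-1,2),1).tolist())
def plane(k,m,N):
    q=least_squares(lambda x:proj(C[k],S2W(p,W(x[0],x[1],N)))-(np.array(m)/4+np.array(o[k])-.4),[0,0]).x
    return np.round([np.hypot(*q),np.degrees(np.arctan2(q[1],q[0]))],1)
for m in [(378,95),(530,155),(530,312),(375,420),(240,352)]: print("sp",plane("scene",m,-2))
print("sp",plane("side",(480,165),-2),plane("side",(260,365),-2))
print("valve",plane("scene",(300,400),-7),plane("side",(222,348),-7))
np.save("p.npy",p)
E
python3 fit.py
```

```text
[5.34542117e+02 3.21598511e+02 1.91065089e-01] 10.947223202567603
[[0.0, -0.5], [-1.4, -0.5], [0.1, 0.4], [0.7, 1.1], [2.8, -2.2], [2.5, 0.2], [-0.3, -0.2], [-0.9, 1.6], [1.2, -1.2], [-0.7, -2.4], [-5.1, -3.3]]
sp [99.6 34.4]
sp [ 93.8 -27.4]
sp [ 89.7 -84.2]
sp [  87.7 -146.9]
sp [ 86.6 151.5]
sp [ 88.8 -28.4] [  80.5 -148. ]
valve [  82.3 -178.5] [  79.  -176.5]
```

```bash
cat > st.py <<'E'
# usage: st.py r ang N  -> remaining shift/turn in jog units (tool axes), tip-based
import sys
from bench import *
from geo import *
from scipy.spatial.transform import Rotation as Ro
p=np.load("p.npy");S=sense()
a=p[2];Rz=Ro.from_euler("z",a).as_matrix()
Rt=Rz@np.column_stack([-u,v,-n])
R=Ro.from_euler("xyz",S["tcp_rot"],degrees=True).as_matrix()
tip=S["tool_pos"]+173*R[:,2]
d=Rz.T@(tip-[p[0],p[1],0])-H
U,V,N=d@u,d@v,d@n
print("t %.2f tip U %.1f V %.1f N %.1f r %.1f ang %.1f"%(S["time"],U,V,N,np.hypot(U,V),np.degrees(np.arctan2(V,U))),"F_uvn",np.round([S["ft_force"]@Rz@k for k in(u,v,n)],1),"gap",round(S["finger_gap"],1),"J",np.round(S["joint_pos"]))
print("turn/60",np.round(np.degrees(Ro.from_matrix(R.T@Rt).as_rotvec())/60,3))
if len(sys.argv)>3:
    r,b,N=map(float,sys.argv[1:4]);T=Rz@pol(r,np.radians(b),N)+[p[0],p[1],0]
    print("shift/100 cur axes",np.round(R.T@(T-tip)/100,3)," final axes(tcp)",np.round(Rt.T@(T-173*Rt[:,2]-S["tool_pos"])/100,3))
E
python3 st.py 65 -57 60
```

```text
t 0.20 tip U -210.2 V 314.9 N 264.4 r 378.6 ang 123.7 F_uvn [ 0.1  0.5 -0.2] gap 85.7 J [68.  7. 85.  0. 87. -5.]
turn/60 [-0.144 -0.572 -0.453]
shift/100 cur axes [-4.548 -1.761  0.267]  final axes(tcp) [-1.462 -3.696  1.73 ]
```

```bash
python3 -m jog '0 0 0 -.029 -.114 -.091 1; 0 0 0 -.029 -.114 -.091 1; 0 0 0 -.029 -.114 -.091 1; 0 0 0 -.029 -.114 -.091 1; 0 0 0 -.029 -.114 -.091 1' 20; python3 st.py 65 -57 60
```

```text
time: 0.82
tool_pos: [176.4, 573.5, 404.5]
tcp_rot: [180.0, 35.1, -168.7]
ft_force: [0.1, 0.0, 0.5]
finger_gap: 0.1
grip_force: 0.0
t 0.82 tip U -110.2 V 315.9 N 233.5 r 334.6 ang 109.2 F_uvn [ 0.4 -0.   0.3] gap 0.1 J [ 78.   2.  95. -34.  71. -16.]
turn/60 [0.004 0.002 0.005]
shift/100 cur axes [-1.434 -3.718  1.725]  final axes(tcp) [-1.46  -3.698  1.735]
```

```bash
python3 -m jog '-.2 -.4 .1 0 0 0 1; -.2 -.4 .1 0 0 0 1; -.2 -.4 .1 0 0 0 1; -.2 -.4 .1 0 0 0 1; -.2 -.4 .1 0 0 0 1' >/dev/null;  python3 -m jog '-.1 -.43 .1 0 0 0 1; -.1 -.43 .1 0 0 0 1; -.1 -.43 .2 0 0 0 1; -.1 -.43 .2 0 0 0 1; 0 0 0 0 0 0 1'; python3 st.py 65 -57 60
python3 - <<'E'
from bench import *
import cv2
s=snapshot("wrist");a=s["img"][:,:,::-1]
b=snapshot("scene")["img"][145:290,240:440,::-1]
cv2.imwrite("pics/w1.png",a);cv2.imwrite("pics/s1.png",cv2.resize(b,None,fx=4,fy=4,interpolation=cv2.INTER_CUBIC))
E
```

```text
time: 2.08
tool_pos: [423.7, 239.8, 392.7]
tcp_rot: [179.9, 34.8, -169.2]
ft_force: [0.2, 0.2, 0.6]
finger_gap: -0.3
grip_force: 0.0
t 2.08 tip U 29.1 V -59.4 N 120.9 r 66.2 ang -63.9 F_uvn [0.5 0.1 0.4] gap -0.3 J [ 27. -27. 121. -11.  53. -70.]
turn/60 [-0.001 -0.003 -0.003]
shift/100 cur axes [-0.065  0.05   0.609]  final axes(tcp) [-0.058  0.048  0.609]
```

View pics/w1.png

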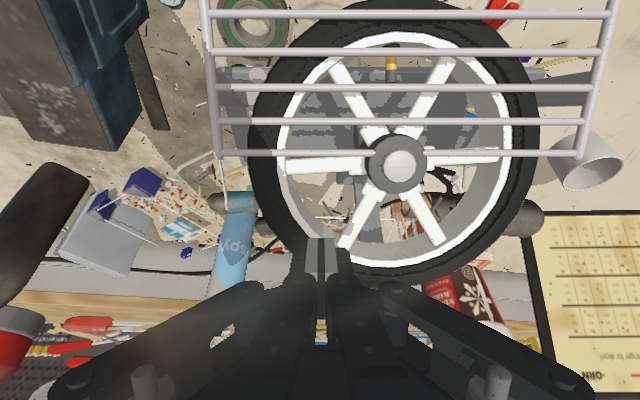

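```bash
cat > fit2.py <<'E'
from bench import *
from geo import *
C=snapshot("wrist");print("fx",C["fx"])
obs=[((400,163),(0,0,26)),((215,156),(-10,147,0)),((583,153),(-10,-147,0)),((208,14),(-110,147,0)),((611,14),(-110,-147,0)),]
obs=[(m,W(q[0],-q[1],17 if abs(q[1])>1 else 26)) for m,q in obs]
def f(p): return np.concatenate([proj(C,S2W(p,q))-m for m,q in obs])
p0=np.load("p.npy");print("res at p0",np.round(f(p0).reshape(-1,2),1).tolist())
p=least_squares(f,p0,x_scale=[10,10,.1]).x
print(p,np.degrees(p[2]),np.round(f(p).reshape(-1,2),1).tolist())
def plane(m,N,p):
    q=least_squares(lambda x:proj(C,S2W(p,W(x[0],x[1],N)))-np.array(m),[0,0]).x
    return np.round([np.hypot(*q),np.degrees(np.arctan2(q[1],q[0]))],1)
for q in (p0,p):
  print("valve",plane((391,66),-7,q),"spokes",[plane(m,-2,q).tolist() for m in((335,72),(447,70),(288,166),(497,155),(440,240),(346,243))])
np.save("p2.npy",p)
E
python3 fit2.py
```

```text
fx 299.6257480573168
res at p0 [[-8.7, 3.9], [-4.0, -3.0], [-14.9, -0.1], [-11.1, 1.3], [-11.1, 1.4]]
[5.31971180e+02 3.28645072e+02 1.95317420e-01] 11.19086380363491 [[0.9, 2.8], [4.8, -3.5], [-4.4, -1.8], [-1.7, 0.5], [0.5, -1.4]]
valve [ 79.2 178.6] spokes [[86.5, -148.7], [89.0, 148.0], [86.2, -87.2], [100.0, 93.2], [96.1, 37.4], [85.7, -22.1]]
valve [  78.3 -176. ] spokes [[89.8, -144.5], [84.2, 151.9], [93.7, -87.1], [92.0, 92.8], [92.0, 33.1], [89.5, -26.6]]
```

```bash
cp p2.npy p.npy; python3 st.py 65 -57 -16
```

```text
t 2.23 tip U 30.5 V -62.7 N 122.0 r 69.7 ang -64.1 F_uvn [0.5 0.1 0.3] gap -0.1 J [ 27. -27. 120. -12.  53. -69.]
turn/60 [ 0.001 -0.001 -0.003]
shift/100 cur axes [-0.05   0.081  1.38 ]  final axes(tcp) [-0.047  0.083  1.38 ]
```

```bash
python3 -m jog '-.05 .08 .35 0 0 0 1; 0 0 .35 0 0 0 1; 0 0 .2 0 0 0 1; 0 0 0 0 0 0 1'; python3 st.py 65 -57 -16
python3 - <<'E'
from bench import *
import cv2
cv2.imwrite("pics/w2.png",snapshot("wrist")["img"][:,:,::-1])
E
```

```text
time: 2.72
tool_pos: [474.8, 262.6, 321.5]
tcp_rot: [179.9, 34.8, -168.8]
ft_force: [-0.2, 0.4, 0.0]
finger_gap: -0.0
grip_force: 0.0
t 2.73 tip U 33.4 V -53.5 N 30.7 r 63.1 ang -58.0 F_uvn [-0.   0.5  0.1] gap -0.0 J [ 27. -13. 118. -13.  42. -68.]
turn/60 [ 0.001 -0.004 -0.   ]
shift/100 cur axes [-0.022 -0.01   0.467]  final axes(tcp) [-0.013 -0.008  0.467]
```

View pics/w2.png

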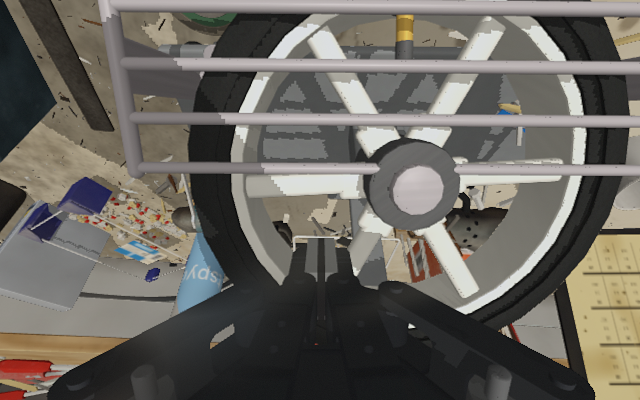

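```bash
python3 -m jog '-.02 -.01 .12 0 0 0 1; 0 0 .12 0 0 0 1; 0 0 .12 0 0 0 1; 0 0 .11 0 0 0 1; 0 0 0 0 0 0 1'; python3 st.py 65 -40 -16
```

```text
time: 3.4
tool_pos: [503.9, 265.6, 284.2]
tcp_rot: [179.9, 34.8, -169.0]
ft_force: [-0.4, 0.2, -0.6]
finger_gap: -0.4
grip_force: 0.0
t 3.40 tip U 36.1 V -56.4 N -16.5 r 67.0 ang -57.4 F_uvn [-0.6  0.2 -0.3] gap -0.4 J [ 25.  -6. 115. -13.  37. -67.]
turn/60 [-0.    -0.003 -0.002]
shift/100 cur axes [-0.137  0.147 -0.005]  final axes(tcp) [-0.132  0.146 -0.005]
```

```bash
python3 -m jog '-.075 .08 0 0 0 0 1; -.063 .065 0 0 0 0 1; -.053 .074 0 0 0 0 1; -.043 .08 0 0 0 0 1; -.031 .085 0 0 0 0 1'; python3 st.py; python3 -m jog '-.019 .089 0 0 0 0 1; -.006 .09 0 0 0 0 1; .006 .09 0 0 0 0 1'; python3 st.py 65 16 -16
```

```text
time: 4.03
tool_pos: [518.0, 308.3, 301.4]
tcp_rot: [179.9, 35.0, -169.0]
ft_force: [-1.6, -3.9, -1.3]
finger_gap: -0.2
grip_force: 1.7
t 4.03 tip U 64.5 V -17.2 N -15.1 r 66.7 ang -14.9 F_uvn [-2.6 -3.5  0.2] gap -0.2 J [ 29.  -1. 109. -16.  40. -63.]
turn/60 [ 0.    -0.001 -0.002]
time: 4.4
tool_pos: [514.2, 335.1, 302.5]
tcp_rot: [179.9, 35.0, -169.0]
ft_force: [0.2, -3.9, -0.6]
finger_gap: 0.1
grip_force: 1.5
t 4.40 tip U 66.4 V 9.9 N -15.1 r 67.1 ang 8.5 F_uvn [-0.8 -3.9 -0.2] gap 0.1 J [ 32.   0. 107. -18.  40. -59.]
turn/60 [ 0.001 -0.    -0.002]
shift/100 cur axes [0.039 0.08  0.009]  final axes(tcp) [0.039 0.081 0.009]
```

Contact force is about 4 N, as expected. I'll keep going round the arc.

```bash
python3 -m jog '.035 .087 0 0 0 0 1; .035 .085 0 0 0 0 1; .045 .08 0 0 0 0 1; .055 .072 0 0 0 0 1'; python3 st.py 65 55 -16
```

```text
time: 4.9
tool_pos: [494.0, 364.1, 292.6]
tcp_rot: [179.9, 35.0, -169.0]
ft_force: [2.2, -3.2, 1.0]
finger_gap: 0.1
grip_force: 1.5
t 4.90 tip U 49.1 V 42.3 N -15.0 r 64.8 ang 40.8 F_uvn [ 1.9 -3.6 -0.1] gap 0.1 J [ 36.   2. 107. -21.  41. -53.]
turn/60 [ 0.001 -0.    -0.002]
shift/100 cur axes [0.118 0.109 0.01 ]  final axes(tcp) [0.118 0.111 0.01 ]
```

```bash
python3 -m jog '.075 .07 0 0 0 0 1; .08 .06 0 0 0 0 1; .085 .045 0 0 0 0 1; .06 .02 0 0 0 0 1; 0 0 0 0 0 0 1'; python3 st.py 65 70 -16;  python3 - <<'E'
from bench import *
import cv2
cv2.imwrite("pics/w3.png",snapshot("wrist")["img"][:,:,::-1])
E
```

```text
time: 5.52
tool_pos: [465.6, 378.1, 274.6]
tcp_rot: [179.9, 34.9, -168.9]
ft_force: [-0.3, 0.2, 0.7]
finger_gap: 0.1
grip_force: 0.0
t 5.53 tip U 17.8 V 61.6 N -15.3 r 64.1 ang 73.9 F_uvn [0.2 0.2 0.7] gap 0.1 J [ 39.   1. 110. -24.  40. -47.]
turn/60 [ 0.001 -0.002 -0.002]
shift/100 cur axes [-0.044 -0.005  0.007]  final axes(tcp) [-0.04  -0.003  0.007]
```

View pics/w3.png

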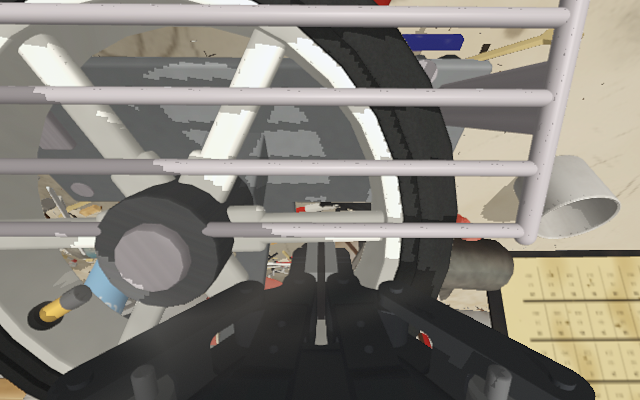

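```bash
python3 -m jog '-.03 -.06 0 0 0 0 1; 0 0 -.25 0 0 0 1; 0 0 -.3 0 0 0 1; 0 0 -.4 0 0 0 1; -.44 -.53 -.1 0 0 0 1' >/dev/null; python3 -m jog '0 0 0 0 0 0 1'; python3 st.py 65 3 -16;  python3 - <<'E'
from bench import *
import cv2
cv2.imwrite("pics/w4.png",snapshot("wrist")["img"][:,:,::-1])
E
```

```text
time: 6.32
tool_pos: [454.8, 318.7, 389.3]
tcp_rot: [179.7, 35.3, -169.2]
ft_force: [0.2, 0.4, 0.0]
finger_gap: 0.2
grip_force: 0.0
t 6.33 tip U 66.9 V 5.4 N 91.3 r 67.2 ang 4.6 F_uvn [ 0.3  0.3 -0.1] gap 0.2 J [ 34. -14. 111. -17.  51. -60.]
turn/60 [ 0.001  0.006 -0.006]
shift/100 cur axes [ 0.027 -0.021  1.073]  final axes(tcp) [ 0.01  -0.019  1.073]
```

View pics/w4.png

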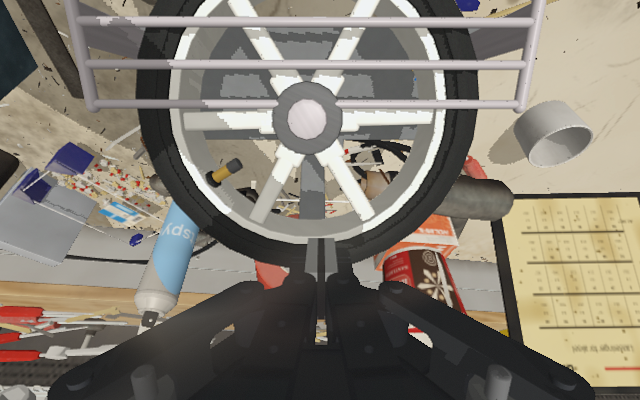

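```bash
cat > meas.py <<'E'
from bench import *
from geo import *
def meas(hub,valve,spokes,bars=()):
    C=snapshot("wrist");p=np.load("p.npy")
    obs=[(hub,W(0,0,26))]+[(m,W(q[0],q[1],17)) for m,q in bars]
    print("res",[np.round(proj(C,S2W(p,q))-m,1).tolist() for m,q in obs])
    def plane(m,N):
        q=least_squares(lambda x:proj(C,S2W(p,W(x[0],x[1],N)))-np.array(m),[0,0]).x
        return np.round([np.hypot(*q),np.degrees(np.arctan2(q[1],q[0]))],1).tolist()
    print("valve",plane(valve,-7),"spokes",[plane(m,-2) for m in spokes])
E
python3 -c "
from meas import *
meas((308,118),(224,172),[(370,218),(260,218),(185,120),(435,118)],[((92,105),(-10,-147)),((521,104),(-10,147))])"
```

```text
res [[4.1, 5.9], [6.4, 4.5], [5.9, 3.0]]
valve [82.5, -61.9] spokes [[90.0, 30.9], [89.0, -30.4], [96.7, -91.3], [91.8, 91.6]]
```

```bash
python3 -c "
from meas import *
C=snapshot('wrist');p=np.load('p.npy')
obs=[((308,118),W(0,0,26))]+[(m,W(a,b,17)) for m,(a,b) in [((92,105),(-10,-147)),((521,104),(-10,147)),((78,21),(-60,-147)),((536,21),(-60,147))]]
f=lambda p:np.concatenate([proj(C,S2W(p,q))-m for m,q in obs])
q=least_squares(f,p,x_scale=[10,10,.1]).x;print(p,q,np.round(f(q),1));np.save('p3.npy',q);np.save('p.npy',q)
meas((308,118),(224,172),[(370,218),(260,218),(185,120),(435,118)])
np.save('p.npy',(p+q)/2)
"
```

```text
[5.31971180e+02 3.28645072e+02 1.95317420e-01] [5.28261446e+02 3.25294227e+02 1.91337346e-01] [-0.8  4.1 -2.5  1.6  4.5  2.1 -6.   2.1  4.8  1.7]
res [[-1.3, 6.4]]
valve [77.7, -60.7] spokes [[89.9, 33.3], [85.2, -28.2], [91.5, -91.3], [94.0, 92.2]]
```

```bash
cp p2.npy p.npy; python3 -m jog '.01 -.02 .35 0 0 0 1; 0 0 .3 0 0 0 1; 0 0 .2 0 0 0 1; 0 0 .12 0 0 0 1; 0 0 .1 0 0 0 1'; python3 st.py 65 16 -16
```

```text
time: 7.15
tool_pos: [512.0, 330.6, 295.5]
tcp_rot: [179.9, 34.9, -168.9]
ft_force: [0.4, -1.0, 1.6]
finger_gap: 0.2
grip_force: 0.2
t 7.15 tip U 59.6 V 5.9 N -19.1 r 59.9 ang 5.7 F_uvn [ 1.1 -1.   1.2] gap 0.2 J [ 32.   0. 108. -18.  40. -59.]
turn/60 [ 0.001 -0.002 -0.002]
shift/100 cur axes [-0.028  0.12  -0.031]  final axes(tcp) [-0.025  0.121 -0.031]
```

```bash
python3 -m jog '-.025 .1 -.03 0 0 0 1; .03 .085 0 0 0 0 1; .04 .08 0 0 0 0 1; .05 .075 0 0 0 0 1; .06 .07 0 0 0 0 1'; python3 st.py 64 68 -16
```

```text
time: 7.78
tool_pos: [489.7, 368.3, 290.3]
tcp_rot: [179.9, 35.0, -169.0]
ft_force: [1.6, -2.8, 1.9]
finger_gap: 0.1
grip_force: 1.5
t 7.78 tip U 45.0 V 47.3 N -14.9 r 65.3 ang 46.4 F_uvn [ 2.  -3.1  1. ] gap 0.1 J [ 37.   2. 107. -22.  41. -52.]
turn/60 [ 0.001 -0.    -0.002]
shift/100 cur axes [0.21  0.12  0.011]  final axes(tcp) [0.211 0.122 0.011]
```

```bash
python3 -m jog '.07 .055 0 0 0 0 1; .07 .04 0 0 0 0 1; .06 .03 0 0 0 0 1; 0 0 0 0 0 0 1'; python3 st.py; python3 -m jog '-.03 -.06 0 0 0 0 1; 0 0 -.25 0 0 0 1; 0 0 -.4 0 0 0 1; -.2 .2 -.5 0 0 0 1; -.3 .4 -.1 0 0 0 1' >/dev/null; python3 -m jog '0 0 0 0 0 0 1; 0 0 0 0 0 0 1'; python3 st.py;  python3 - <<'E'
from bench import *
import cv2
cv2.imwrite("pics/w5.png",snapshot("wrist")["img"][:,:,::-1])
cv2.imwrite("pics/s5.png",snapshot("scene")["img"][:,:,::-1])
E
```

```text
time: 8.28
tool_pos: [470.8, 377.1, 278.0]
tcp_rot: [179.9, 34.9, -168.9]
ft_force: [-0.3, -0.9, 0.5]
finger_gap: -0.1
grip_force: 0.0
t 8.28 tip U 23.8 V 59.6 N -15.4 r 64.1 ang 68.2 F_uvn [-0.1 -0.8  0.6] gap -0.1 J [ 39.   1. 109. -24.  40. -48.]
turn/60 [ 0.001 -0.002 -0.002]
time: 9.15
tool_pos: [433.7, 423.8, 410.8]
tcp_rot: [179.9, 34.9, -168.9]
ft_force: [-0.3, -0.1, -0.0]
finger_gap: 0.1
grip_force: 0.0
t 9.15 tip U 77.5 V 112.4 N 109.1 r 136.5 ang 55.4 F_uvn [-0.3 -0.   0.2] gap 0.1 J [ 45.  -4. 100. -23.  56. -48.]
turn/60 [-0.    -0.002 -0.002]
```

View pics/w5.png

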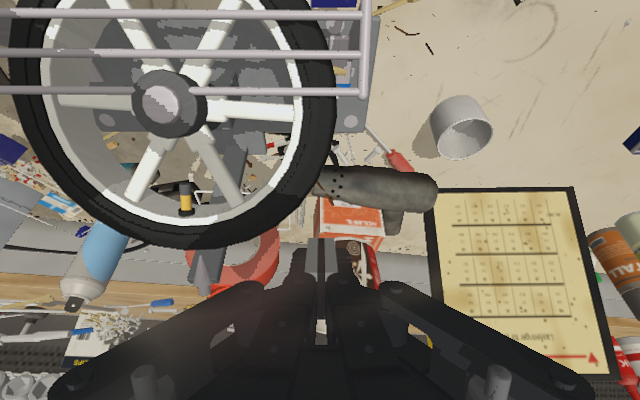

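```bash
cat > th.py <<'E'
from meas import *
import sys
def th(hub,valve,sp,bars):
    C=snapshot("wrist");p0=np.load("p2.npy");yaw=0.1940
    def f(x):
        p=[x[0],x[1],yaw];t=x[2];e=[proj(C,S2W(p,W(0,0,26)))-hub,proj(C,S2W(p,pol(80,t,-7)))-valve]
        for m,a in sp:
            d=t+np.radians(a);A=proj(C,S2W(p,pol(40,d,-2)));B=proj(C,S2W(p,pol(92,d,-2)));w=(B-A)/np.linalg.norm(B-A)
            e.append([np.cross(w,np.array(m)-A)])
        for m in bars:
            A=proj(C,S2W(p,W(-10,0,17)));B=proj(C,S2W(p,W(-10,140,17)));w=(B-A)/np.linalg.norm(B-A);e.append([np.cross(w,np.array(m)-A)])
        return np.concatenate(e)
    r=least_squares(f,[p0[0],p0[1],0],x_scale=[10,10,.1],loss="soft_l1")
    print("p",r.x[:2],"theta",np.degrees(r.x[2]),"res",np.round(f(r.x),1));p=[r.x[0],r.x[1],yaw]
    print("pointer tip",proj(C,S2W(p,W(138,0,0))),"hub0",proj(C,S2W(p,H)),"valve if 0",proj(C,S2W(p,W(80,0,-7))))
th((160,98),(187,197),[((58,99),-90),((133,200),-30),((237,203),30),((293,112),90),((116,6),-150)],[(10,92),(355,93)])
E
python3 -W ignore th.py
python3 - <<'E'
import cv2
a=cv2.imread("pics/w5.png")[60:300,30:330]
cv2.imwrite("pics/w5c.png",cv2.resize(a,(750,600),interpolation=cv2.INTER_CUBIC))
E
```

```text
p [532.3967647  324.48361132] theta -2.988982147442036 res [-0.2  7.2  0.6  2.4  0.5 -1.3  0.3 -0.1 -0.3  0.7  1.9]
pointer tip [196.65004318 261.60631981] hub0 [176.5956111  105.90116745] valve if 0 [192.25145672 199.50328543]
```

View pics/w5c.png

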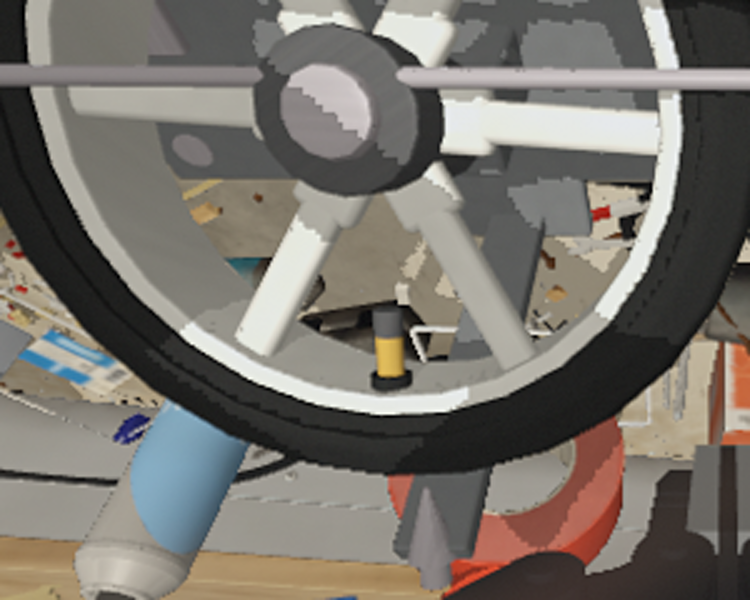

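```bash
cat > th2.py <<'E'
from meas import *
C=snapshot("wrist")
L=[((60,100),-90),((133,198),-30),((236,203),30),((293,113),90),((116,6),-150)]
def f(x,wp):
    p=x[:3];t=x[3];P=lambda q:proj(C,S2W(p,q))+np.array([x[4],x[5]])
    e=[P(W(0,0,26))-(160,104),P(pol(66,t,-7))-(185,183),P(pol(95,t,-7))-(186.5,214),wp*(P(W(138,0,0))-(201,254)),np.array(x[4:6])/3]
    for m,a in L:
        d=t+np.radians(a);A=P(pol(40,d,-2));B=P(pol(92,d,-2));w=(B-A)/np.linalg.norm(B-A);e.append([np.cross(w,np.array(m)-A)])
    for m in[(10,92),(355,93)]:
        A=P(W(-10,0,17));B=P(W(-10,140,17));w=(B-A)/np.linalg.norm(B-A);e.append([np.cross(w,np.array(m)-A)])
    return np.concatenate(e)
for wp in(0,1,4):
    r=least_squares(f,[532,325,.194,0,0,0],args=(wp,),x_scale=[10,10,.1,.1,1,1])
    print(wp,np.round(r.x,3),"theta",np.degrees(r.x[3]),np.round(f(r.x,1),1))
E
python3 -W ignore th2.py
```

```text
0 [ 5.34985e+02  3.24757e+02  1.90000e-01 -5.20000e-02 -1.36400e+00
 -2.35000e+00] theta -2.9939418049853734 [-0.4  1.8  0.5  0.6  1.2  0.3 -5.6  6.4 -0.5 -0.8 -0.5 -1.4  0.3  0.1
  0.1  0.6  0.5]
1 [ 5.39998e+02  3.21526e+02  1.99000e-01 -6.40000e-02  2.23000e+00
 -6.98600e+00] theta -3.648606380909486 [ 0.   2.2  1.1 -0.9  1.8 -1.6 -3.7  3.9  0.7 -2.3 -1.1 -1.1  0.9 -0.1
 -0.7 -1.2  1.6]
4 [ 5.46860e+02  3.16684e+02  2.13000e-01 -8.10000e-02  7.64700e+00
 -1.30200e+01] theta -4.653289622053546 [ 0.8  2.8  2.2 -2.8  2.7 -4.2 -0.6  0.6  2.5 -4.3 -2.1 -0.4  1.9 -0.6
 -1.9 -3.8  3.3]
```

```bash
cp p2.npy p.npy; python3 -m jog '.25 -.3 0 0 0 0 1; .22 -.29 .2 0 0 0 1; 0 0 .4 0 0 0 1; 0 0 0 0 0 0 1' >/dev/null; python3 st.py 62 60 -16
```

```text
t 9.85 tip U 27.0 V 51.7 N 46.7 r 58.3 ang 62.4 F_uvn [ 0.6  0.2 -0.7] gap -0.1 J [ 40.  -7. 111. -22.  47. -50.]
turn/60 [-0.003 -0.007 -0.002]
shift/100 cur axes [-0.044  0.022  0.627]  final axes(tcp) [-0.027  0.015  0.627]
```

```bash
python3 -m jog '-.04 0 .2 0 0 0 1; 0 0 .2 0 0 0 1; 0 0 .12 0 0 0 1; 0 0 .1 0 0 0 1; 0 0 0 0 0 0 1'; python3 st.py 64 68.2 -16;python3 st.py 64 71.5 -16
```

```text
time: 10.48
tool_pos: [478.9, 373.1, 286.5]
tcp_rot: [179.9, 34.9, -169.0]
ft_force: [0.2, 0.4, -0.3]
finger_gap: -0.1
grip_force: 0.0
t 10.47 tip U 34.7 V 53.9 N -12.5 r 64.1 ang 57.3 F_uvn [ 0.1  0.4 -0.4] gap -0.1 J [ 38.   1. 108. -23.  41. -50.]
turn/60 [ 0.    -0.002 -0.002]
shift/100 cur axes [0.109 0.055 0.035]  final axes(tcp) [0.112 0.055 0.035]
t 10.47 tip U 34.7 V 53.9 N -12.5 r 64.1 ang 57.3 F_uvn [ 0.1  0.4 -0.4] gap -0.1 J [ 38.   1. 108. -23.  41. -50.]
turn/60 [ 0.    -0.002 -0.002]
shift/100 cur axes [0.144 0.067 0.035]  final axes(tcp) [0.147 0.068 0.035]
```

```bash
python3 -m jog '.05 .025 .03 0 0 0 1; .05 .025 0 0 0 0 1; .03 .012 0 0 0 0 1; .017 .006 0 0 0 0 1; 0 0 0 0 0 0 1'; python3 st.py; python3 -m jog '-.07 -.06 0 0 0 0 1; 0 0 -.25 0 0 0 1; 0 0 -.4 0 0 0 1; -.2 .2 -.5 0 0 0 1; -.3 .4 -.1 0 0 0 1' >/dev/null; python3 -m jog '0 0 0 0 0 0 1; 0 0 0 0 0 0 1' >/dev/null; python3 st.py;  python3 - <<'E'
from bench import *
import cv2,numpy as np
cv2.imwrite("pics/w6.png",snapshot("wrist")["img"][:,:,::-1])
for f in("w5","w6"):
    a=cv2.imread(f"pics/{f}.png");h=cv2.cvtColor(a,cv2.COLOR_BGR2HSV)[170:225,160:230]
    m=(abs(h[...,0].astype(int)-22)<6)&(h[...,1]>140)&(h[...,2]>90)
    k,l,st,ce=cv2.connectedComponentsWithStats(m.astype(np.uint8))
    i=1+st[1:,4].argmax();print(f,"brass",st[i],ce[i]+[160,170])
E
```

```text
time: 11.1
tool_pos: [467.4, 378.0, 276.3]
tcp_rot: [179.9, 35.0, -169.0]
ft_force: [0.1, 0.2, 0.8]
finger_gap: -0.1
grip_force: 0.4
t 11.10 tip U 20.5 V 61.1 N -15.0 r 64.4 ang 71.5 F_uvn [0.5 0.2 0.6] gap -0.1 J [ 39.   1. 109. -24.  40. -47.]
turn/60 [ 0.001 -0.001 -0.002]
t 11.97 tip U 76.8 V 114.2 N 109.1 r 137.7 ang 56.1 F_uvn [ 0.1 -0.5  0.5] gap 0.0 J [ 46.  -4. 100. -23.  56. -48.]
turn/60 [-0.    -0.002 -0.002]
w5 brass [ 20  25  12  16 154] [185.48701299 202.73376623]
w6 brass [ 22  26  12  16 158] [187.65189873 203.65189873]
```

Run:
```python
import cv2
for f in("w5","w6"):
    g=cv2.cvtColor(cv2.imread(f"pics/{f}.png"),cv2.COLOR_BGR2GRAY)
    for x in(68,85,105,125,225,245,265,285): print(f,x,g[86:130,x].tolist())
```

```text
w5 68 [122, 134, 136, 136, 133, 127, 116, 99, 118, 180, 176, 176, 175, 174, 174, 174, 174, 172, 160, 146, 127, 111, 114, 114, 114, 114, 114, 112, 113, 114, 114, 114, 115, 114, 116, 115, 116, 115, 115, 115, 115, 117, 116, 116]
w5 85 [129, 134, 136, 135, 134, 129, 117, 99, 119, 180, 176, 175, 175, 175, 175, 175, 174, 174, 174, 166, 152, 133, 109, 113, 113, 114, 114, 113, 114, 114, 113, 114, 115, 115, 116, 116, 116, 115, 114, 113, 114, 116, 115, 115]
w5 105 [108, 134, 136, 135, 135, 130, 119, 102, 121, 179, 174, 173, 173, 173, 173, 173, 172, 173, 172, 172, 169, 161, 144, 102, 83, 84, 84, 93, 119, 121, 118, 118, 117, 117, 116, 117, 118, 118, 111, 89, 85, 86, 86, 87]
w5 125 [95, 134, 136, 136, 135, 130, 120, 106, 110, 157, 173, 172, 171, 171, 171, 171, 170, 170, 171, 171, 171, 170, 162, 153, 127, 86, 85, 87, 85, 86, 86, 86, 86, 86, 86, 87, 86, 86, 87, 87, 87, 87, 86, 86]
w5 225 [106, 161, 188, 193, 196, 193, 181, 165, 138, 108, 133, 137, 140, 146, 188, 229, 232, 231, 231, 231, 231, 231, 231, 231, 230, 230, 231, 230, 227, 208, 192, 194, 202, 197, 179, 152, 89, 81, 83, 82, 82, 92, 120, 105]
[... 1688 characters left out ...]
6, 142, 134, 115, 97, 80, 83, 83, 83, 83, 83, 81, 92, 116]
w6 245 [121, 134, 169, 185, 192, 198, 197, 183, 167, 142, 110, 121, 122, 137, 190, 235, 232, 231, 231, 231, 231, 231, 231, 231, 230, 231, 231, 230, 222, 204, 169, 91, 85, 87, 88, 87, 87, 86, 87, 87, 87, 86, 85, 88]
w6 265 [121, 122, 144, 184, 193, 199, 200, 184, 170, 147, 113, 102, 124, 125, 176, 231, 233, 232, 231, 231, 232, 232, 231, 231, 231, 232, 231, 231, 229, 219, 200, 127, 81, 86, 87, 87, 87, 86, 85, 86, 86, 86, 85, 84]
w6 285 [84, 85, 125, 177, 170, 201, 203, 186, 172, 151, 117, 81, 83, 85, 149, 219, 229, 232, 232, 232, 231, 232, 231, 231, 232, 231, 231, 232, 231, 226, 214, 184, 85, 84, 86, 87, 86, 87, 86, 86, 87, 86, 87, 87]
```

```bash
python3 -m jog '.25 -.3 0 0 0 0 1; .18 -.3 .2 0 0 0 1; 0 0 .4 0 0 0 1; 0 0 .2 0 0 0 1; 0 0 0 0 0 0 1' >/dev/null; python3 st.py 64.2 57.5 -15
```

```text
t 12.65 tip U 31.1 V 52.7 N 27.5 r 61.2 ang 59.5 F_uvn [-1.   0.3  0.2] gap -0.0 J [ 39.  -4. 110. -22.  45. -50.]
turn/60 [-0.003 -0.006 -0.002]
shift/100 cur axes [-0.037  0.015  0.425]  final axes(tcp) [-0.024  0.01   0.425]
```

```bash
python3 -m jog '-.03 .01 .15 0 0 0 1; 0 0 .14 0 0 0 1; 0 0 .13 0 0 0 1; 0 0 0 0 0 0 1; 0 0 0 0 0 0 1' >/dev/null; python3 st.py 64.3 73.3 -15
```

```text
t 13.28 tip U 37.3 V 55.9 N -12.1 r 67.2 ang 56.3 F_uvn [-0.9 -0.6 -0.3] gap -0.1 J [ 38.   2. 108. -23.  41. -50.]
turn/60 [ 0.    -0.001 -0.002]
shift/100 cur axes [0.189 0.056 0.029]  final axes(tcp) [0.191 0.058 0.029]
```

```bash
python3 -m jog '.06 .02 .03 0 0 0 1; .06 .02 0 0 0 0 1; .04 .01 0 0 0 0 1; .03 .007 0 0 0 0 1; 0 0 0 0 0 0 1'>/dev/null; python3 st.py 64.3 73.3 -15; python3 -m jog '-.07 -.06 0 0 0 0 1; 0 0 -.25 0 0 0 1; 0 0 -.4 0 0 0 1; -.2 .2 -.5 0 0 0 1; -.3 .4 -.1 0 0 0 1' >/dev/null; python3 -m jog '0 0 0 0 0 0 1; 0 0 0 0 0 0 1' >/dev/null; python3 st.py;  python3 - <<'E'
from bench import *
import cv2,numpy as np
g=snapshot("wrist")["img"][:,:,::-1];cv2.imwrite("pics/w7.png",g)
def e(col,rows,t,rise):
    for y in rows:
        a,b=col[y],col[y+1]
        if (a<t<=b) if rise else (a>=t>b): return y+(t-a)/(b-a)
    return np.nan
for f in("w5","w6","w7"):
    g=cv2.cvtColor(cv2.imread(f"pics/{f}.png"),cv2.COLOR_BGR2GRAY).astype(float)
    def sl(xs,rows,t,rise):
        y=np.array([e(g[:,x],rows,t,rise) for x in xs]);k=~np.isnan(y);return round(np.degrees(np.arctan(np.polyfit(np.array(xs)[k],y[k],1)[0])),2)
    print(f,"+90 top",sl(range(243,286,3),range(97,110),165,1),"bot",sl(range(243,286,3),range(108,125),140,0),"-90 bot",sl(range(66,122,4),range(100,120),140,0),"bar",sl(range(215,290,5),range(82,92),150,1),sl(range(215,290,5),range(90,99),150,0))
E
```

```text
t 13.90 tip U 18.3 V 61.8 N -15.1 r 64.4 ang 73.5 F_uvn [0.9 0.1 0.8] gap 0.4 J [ 39.   1. 110. -25.  40. -47.]
turn/60 [ 0.001 -0.001 -0.002]
shift/100 cur axes [-0.002 -0.002 -0.001]  final axes(tcp) [-0.    -0.001 -0.001]
t 14.78 tip U 75.0 V 114.9 N 109.2 r 137.3 ang 56.9 F_uvn [-0.7 -0.1 -0.2] gap -0.1 J [ 46.  -4. 100. -23.  56. -47.]
turn/60 [-0.    -0.002 -0.002]
w5 +90 top 4.18 bot 4.04 -90 bot 4.26 bar 0.42 0.39
w6 +90 top 0.89 bot 1.65 -90 bot 1.72 bar 0.43 0.38
w7 +90 top -0.03 bot -0.48 -90 bot -0.08 bar 0.42 0.31
```

```bash
python3 -c "
from bench import *
print(hand_in())"
```

```text
the job is handed in; nothing more can be done
None
```

I turned the wheel about 178° by pushing only on its spokes. The valve now points up the slope at the pointer, within about 1° measured against the guard bars, and I handed the job in at about 15 s with the arm clear of everything.

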